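Bed the badge shell and slide its die under the press

ROBOT

A 7-joint arm with a two-finger parallel gripper is mounted at the origin on the work surface. World frame = base frame: x ahead of the robot, y to its left, z up, the work surface at z = 0. Lengths are in m, angles in rad, forces in N, time in s.
With the tool pointing down it reaches from about 0.35 to 0.9 m from the base axis. Payload 8.1 kg.
Tool frame: the origin (TCP) lies at the very end of the fingers, on their centre line; the grasp point (between the pads) lies 19 mm behind it; z points along the fingers, y is the line along which they close (so a half turn about z gives the same grasp; the last joint's range is limited). The gripper opens to 92 mm and grips with 3 to 60 N. Pads are 19 mm wide; open, the fingers measure 130 mm over their backs; the gripper's body (75 mm by 190 mm) begins 47 mm behind the grasp point.
Start: joints at [-1.234, 0.434, 0.025, 1.573, -0.012, 1.134, -0.075], TCP at [0.266, 0.566, 0.227] pointing down, gripper open.
Joint ranges: [-2.62, 2.62], [-0.44, 2.09], [-1.27, 1.32], [0.08, 2.57], [-1.32, 4.46], [0.12, 2], [-2.74, 2.74]. Speed limits (rad/s): [2.22, 2.22, 3.01, 3.01, 3.14, 3.14, 3.14].

INTERFACE

Orientations are given as a rotation vector (axis times angle).
In Python, from cell import arm gives the robot as it stands.
- The arm moves only by the tool carry_out, never from a script. Its argument "commands" is a list of rows, each a list of 7 numbers: the opening, from 0 (shut) to 1 (fully open), then the shift along the tool's x, y, z each as a share of 0.025 m, from -1 to 1, then the turn, a rotation vector about the tool's x, y, z each as a share of 0.1 rad, from -1 to 1. A call has 1 to 8 rows; each row shifts and turns the commanded pose from where the row before left it, along the tool's axes as they then stand; what a row does not reach is not made up. A row lasts 1/10 s, in which the tool goes at most 50 mm and 8.59 degrees, less where a joint would pass 70% of its speed; a pose out of reach is approached as far as the arm can. A call with a number of a shift or a turn outside -1 to 1 is refused whole. A call with a gripper value outside its range is refused whole. The fingers move at their own pace and stop on an object; "squeeze" is the grip in N (left out, the last holds). Time passes only in rows, so rows that do not move let the fingers close. It gives the time, the measured TCP pose, the force, the opening and the grip force at its end, in the units of the state.
- arm.observe(): the state, without advancing time (a new reading comes with each control period).
- arm.get_image(name): name is "scene" or "top" or "wrist"; returns a dict with "pixels" (400x640x3 uint8, red, green, blue), "range_z" (400x640 float32, m along the optical axis (not along the pixel's ray), 0 where there is no reading), "mtx" (3x3 intrinsics, pixels), "R" (3x3) and "t" (3): a world point X has camera coordinates R X + t; the wrist camera has in their place "tool_from_camera" (4x4, takes a point from camera to tool coordinates, whose origin is the TCP and whose axes are the flange's). Camera axes: x right, y down, z forward; pixel columns grow to the right and rows downward; lengths in m; the calibration is good to about 2 mm. The wrist camera is an equidistant fisheye: a pixel r from the principal point sees the ray r / f radians off the axis. A picture is of the moment at which its call begins: read the wrist's pose just before it.
- arm.sign_off(): hands the job in; it is judged then, once.
The state is a dict: "clock": time; "joints": joint angles; "dq": joint speeds; "joint_efforts": joint torques, N m; "position": TCP position; "ee_rot": TCP orientation; "force": force on the tool from outside, world axes, zero at the start; "ft_torque": the same for the moment, N m; "width": opening from 0.0 (shut) to 1.0 (fully open); "gripper_force": force on a finger pad.
Only numpy, scipy, OpenCV 4.12 (cv2) and the standard library are available. Lean on these libraries where they do the work, as an engineer would, in place of code of your own. Each camera call takes 0.05 s, during which the arm holds its last target. There are 200 camera calls.

TASK

Get the badge press ready for its stroke: with the tips of the closed fingers press the domed shell that stands proud in the die of the press gently down until it sits flush in the die, take the fingers off it, then push the die slide in gently by its bow handle until it is fully home with that die under the ram, without slamming it, and draw back clear. Only touch and push, pinch and lift nothing; leave the lever up, and leave the loose shells, the spare dies and everything else on the bench as they are.

Things in the scene. Friction and masses are not known exactly. Their poses are not given: they have to be found in the camera images.
- press: Hand badge press, steel, fixed. Origin: on the bench under the ram axis. Its x runs across, its +y along the die slide to the side where it pulls out. Base 180 (x) by 260 mm (y), top at z 16; slide guides at x +-47, to z 32. Columns 18 mm thick at x +-72, y 0; crosshead 184 by 40 mm, z 206 to 240; ram with upper die 62 mm in diameter, from z 100 up; lever on top.
- die_slide (a joint): Position of the die slide, m: 0 = right out (+y of the press), 0.115 = fully home at its firm stop, with the front, loaded die under the ram. Grows as it is pushed along -y of the press; needs about 3 N, stays where left; starts at 0 to 0.02. A plate 82 mm wide, top at z 26, carrying two round dies 74 mm in diameter, 115 mm apart, rims at z 56.
- handle (a point): Middle of the outer (+y) side of the dark steel bow handle on the end of the slide: a level round bar 10 mm thick, 64 mm long across the press, its middle 33 mm above the bench, 47 mm clear of the slide's end. The point is 102 mm in +y from the loaded die's axis: 217 mm from the ram axis with the slide right out, 102 mm when home. Axes as the press: push along -y.
- shell (a joint): How far the shell has been pressed down in the front die, in m: 0 is proud (as at the start), 0.005 is flush on the bottom. It is a snug fit, moves only straight up and down in the die, needs about 3 N and then comes to a firm bottom, and stays where it is left.
- shell_top (a point): Top centre of the domed plain metal shell, 58 mm in diameter, in the front die of the slide (clear of the ram, nearer the bow handle); moves with the slide. 64.5 mm above the bench at the start, 59.5 mm when flush: then the shell's edge is level with the die's rim (56 mm) and only the 4 mm dome stands above it.
- ram (a point): Centre of the underside of the ram's upper die, 100 mm above the bench, on the ram axis.
- press_lever (a joint): Lever of the press, in rad: 0 is parked, upright and leaning 12 degrees back (to -y of the press); it grows as it is pulled down towards +y. It stands 270 to 530 mm above the bench over the ram, 24 mm thick grip, and stays where it is left. To be left up.
- spare_shell: Bystander: single loose domed shell, same as the one in the press, 58 mm in diameter, 10.5 mm high, lying beside the bow handle, on the robot's side. Origin under its centre.
- small_die: Bystander: spare smaller steel die standing loose beside the bow handle, on the far side, 56 mm foot, 48 mm body, with a 37 mm shell on top, 58 mm high in all. Origin under its centre.
- shell_pile: Bystander: pile of three loose shells, 58 mm in diameter, 24.5 mm high. Origin under its centre.
- upper_die: Bystander: spare stepped steel upper die standing loose, 62 mm in diameter, 68 mm high. Origin under its centre.
- tub: Bystander: white plastic tub of pin backs, 104 mm wide at the rim, 55 mm high. Origin under its centre.
- screwdriver: Bystander: black-handled screwdriver lying on the bench, 190 mm long, about 30 mm high. Its x points to the blade.
- badge: Bystander: one finished white badge lying on the bench, 59 mm in diameter, 9 mm high. Origin under its centre.

How it is judged:
On the way, in this order (a step that is already met when the one before it is completed fails the run):
1. the shell has been pressed flush in the die, with the slide still out, and the fingers are off it (value of joint shell above 0.004 m and value of joint die_slide below 0.06 m and contact force between the fingers and shell below 0.2 N), for 0.2 s.
2. the die slide has been pushed fully home (value of joint die_slide above 0.112 m and value of joint shell above 0.004 m), for 0.2 s.
At the end, for the whole second after the job is handed in: the slide is home within 3 mm, the shell is flush in its die within 1 mm, the lever is still up (below 0.15 rad), the slide is at rest, and no loose thing on the bench has moved by 12 mm or more (all of step 2 and value of joint press_lever below 0.15 rad and velocity of joint die_slide below 0.01 m/s and distance of each of spare_shell, shell_pile, small_die, upper_die, tub, screwdriver, badge from where it was at the start of the episode below 0.012 m); the robot touches nothing.
It fails at once if the slide is dragged in by the shell instead of the handle (fingers on the shell with the slide in past 40 mm) (contact force between the fingers and shell above 0.5 N and value of joint die_slide above 0.04 m).
It fails at once if the shell is pressed harder than 45 N, or the slide is gripped or pushed harder than 60 N (contact force between the fingers and shell above 45 N or contact force between the fingers and die_slide above 60 N).
It fails at once if the slide is slammed (faster than 0.4 m/s) (velocity of joint die_slide above 0.4 m/s).
It fails at once if the press lever is moved down (value of joint press_lever above 0.15 rad).
It fails at once if a loose shell, spare die, tub, tool or badge is moved, lifted or carried (12 mm or more) (distance of any of spare_shell, shell_pile, small_die, upper_die, tub, screwdriver, badge from where it was at the start of the episode above 0.012 m).
It also fails if it takes over 48 s, if anything falls off the work surface, if the arm or the gripper's body presses on something with over 40 N, if the wrist force passes 120 N, or if a joint passes its speed limit or range.

## Working session

There is one attempt and no reset: what is moved stays moved. The work goes in short steps, Python scripts to look and compute and a tool call to move; the robot and the scene stay as the last step left them, time stands still between calls to the robot, and variables do not carry over. Pictures are saved under pics/ and viewed, at most 10 in all, crops included, and the job is handed in when it is done.

Besides the shell and the picture viewer there is one more tool, called after "Emit:" as name([rows], argument=value, ...), one row to a line, values as JSON. carry_out: Moves the arm, as the interface text tells. Shift numbers are shares of 0.025 m and turn numbers shares of 0.1 rad, none past 1 either way. Its arguments: {"type":"object","properties":{"commands":{"type":"array"},"squeeze":{"type":"number"}},"required":["commands"]}

```bash
mkdir -p pics; python3 - <<'E'
from cell import arm
import cv2,numpy as np
s=arm.observe()
for k in s: print(k,np.round(s[k],4))
for n in("scene","top"):
    d=arm.get_image(n); cv2.imwrite(f"pics/{n}1.png",d["pixels"][:,:,::-1]); np.savez(f"pics/{n}1.npz",**d)
    print(n,d["mtx"],d["R"],d["t"], (d["range_z"]>0).mean())
E
```

```text
clock 0.0
joints [-1.2336  0.4353  0.0249  1.5741 -0.0116  1.134  -0.0751]
dq [ 0.001   0.0014 -0.0007 -0.0002 -0.0012 -0.0008  0.0014]
joint_efforts [-5.00000e-04 -6.67865e+01  9.84600e-01 -3.14461e+01 -6.07000e-02
  4.26000e-02  2.00000e-04]
position [0.2659 0.565  0.2259]
ee_rot [-6.8530e-01 -3.0657e+00  2.5000e-03]
force [-0.1279  0.8162 -0.3923]
ft_torque [-0.0049 -0.0076 -0.0219]
gripper_force 0.0
width 1.0034
scene [[465.25030663   0.         322.55834935]
 [  0.         465.25030663 200.10537824]
 [  0.           0.           1.        ]] [[-0.52404865  0.85163759  0.0092965 ]
 [ 0.49652263  0.31436353 -0.80909879]
 [-0.69198143 -0.41939121 -0.58759912]] [ 0.20671753 -0.16042012  1.62347726] 0.996140625
top [[517.35320123   0.         311.22467514]
 [  0.         517.35320123 197.40496119]
 [  0.           0.           1.        ]] [[ 0.00293419 -0.99999151 -0.00289321]
 [-0.99202264 -0.00254616 -0.12603414]
 [ 0.12602571  0.00323994 -0.99202169]] [0.07996869 0.57358773 1.51183795] 0.9958828125
```

View pics/top1.png

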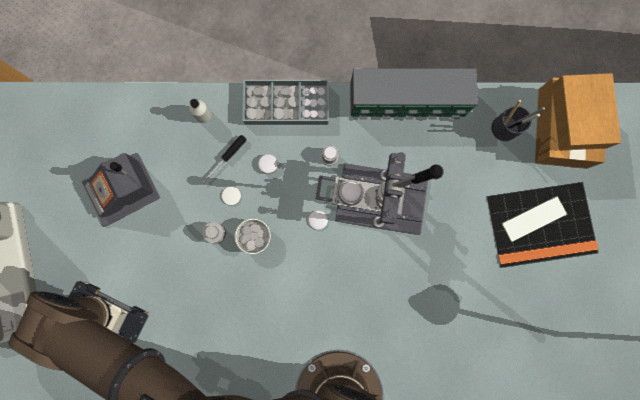

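View pics/scene1.png

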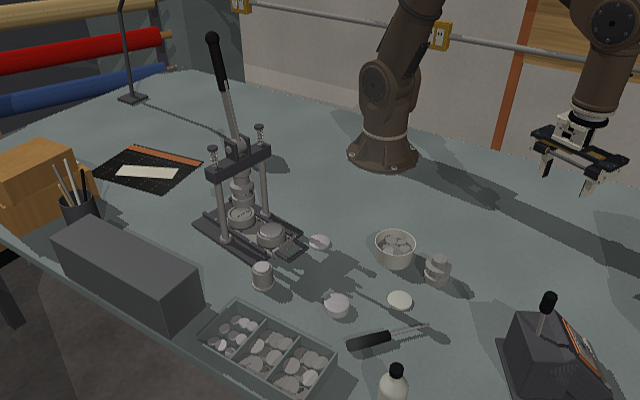

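The top view shows the press around (380,198), its front die at about (350,191), and the bow handle at about (324,188). The spare shell is at (318,220) and the small die at (330,155). Next I'll measure these using range and an enlarged crop.

```bash
cat > h.py <<'E'
import numpy as np,cv2
def cloud(d):
    v,u=np.mgrid[:400,:640]; z=d["range_z"]; K=d["mtx"]
    c=np.stack([(u-K[0,2])/K[0,0]*z,(v-K[1,2])/K[1,1]*z,z],-1)
    return (c-d["t"])@d["R"]
def ray(d,u,v,h):
    r=np.array([(u-d["mtx"][0,2])/d["mtx"][0,0],(v-d["mtx"][1,2])/d["mtx"][1,1],1])@d["R"]
    o=-d["t"]@d["R"]; return o+r*(h-o[2])/r[2]
E
python3 - <<'E'
from h import *
d=np.load("pics/top1.npz"); P=cloud(d)
c=d["pixels"][140:250,300:440,::-1]; cv2.imwrite("pics/topc.png",cv2.resize(c,None,fx=5,fy=5,interpolation=cv2.INTER_CUBIC))
print("z mm rows 170-240 step3, cols 308-440 step 4")
for v in range(146,240,3): print(v,*(f"{int(round(1000*P[v,u,2])):3d}" for u in range(308,440,4)))
E
```

```text
z mm rows 170-240 step3, cols 308-440 step 4
146   0  -4  -1   0  -2  53  49   3  -2  -2  -2   3  -4   0   4   3   1   1  -3  -1   2   4   5   2  -6  -2   3  -3   0  -2   0   0  -5
149   3   1  -2  -1  46  58  60  54   3  -6  -2   2  -3  -1  -1  -6   2   0  -7   1   4  -9   0  -4  -6   1   2  -3   0   2   0 -11   3
152  -1  -1  -1  -2  65  62  57  55   4   4  -2   5   0   3  -1   1   3  -5 -10   5  -8  -1  -3 295  -2  -4  -1   3   3   3   3  -5   1
155   1  -5  -8   8  53  57  58  45   2  -5  -6  -1  -1  -5   1  -2  -4  -3  -1   1  -8 241 241 296 293   2  -2  -1  -4  -2   1   0   2
158  -2  -1   4  -4  49  56  48  39  -1  -4  -4  -3   1   5  -9   1   0   0  -1   0  -4 241 288 299 292  -4   3  -9   1   4  -1  -1   5
161   5   2  -5  -1  12  42  42  10  -3  -4   2  -2   3  -3  -6   0  -2   1   3   8   3 238 256 293 236   3   5  -1   5   5  -6  -4  -8
164   2  -4   0   0   0   9  -1  -7  -1  18  20  -3  -3   0   0   0   4  -2   1   1 221 240 239 237 231   4  -3 -10  -4  -1  -2   2  -4
167  -5   1  -3   1   1  -3   3   0  -1  28  13  12  15  12  15  14   4   0  -2   6 229 238 239 240  -2
[... 2597 characters left out ...]
  15   1  -1   3  -1
227   4  11   8   8  10   0   3  -3  -6   9   3  -1   4  -3   0   2  -6  14  17  13   7  16  12  16  12  15  11  17  18  -4   0  -2   4
230  -6   3  -3  -5  -1   3   0   1  -2   7  -2   1  -2  -3   4  -3   0   4   3   3  -2  12   8  12  21  13  16  18  16   2  -4   2  -2
233   0   3   2   1   1   0  -3  -5  -3   0   0  -2   1   8  -2   1  -1   1   3  -2   2   0   4  -4   2   1  20  19  11   0  -1  -3  -8
236   4  -3   1  -3   4  10  -8  -2  -7  -2   2   3   1  -1   0   4  -4   4   4   1   4  -5   2   2   2  -2  -6   2   0  -3  -3  -2  -3
239  -2  -4  -1   3   0   3  -4  -4  -3  -3  -2   0  -1  -2   0   4  -2  -4   0   1  -1  -2  -2  -1  -4   3   0  -5  -5  -1  -2  -2  -2
```

View pics/topc.png

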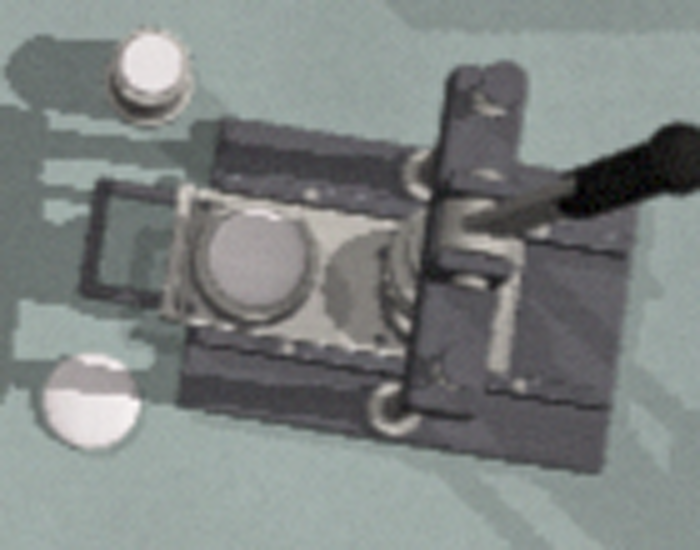

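The crop shows the shell circle centred near crop (257,258), which is full-image (351.2,191.5). The handle's bar runs from crop (100,180) to (90,297), and the press is turned about 8-9° in the image. I'll fit these numerically.

```bash
python3 - <<'E'
from h import *
for n,box in (("top",(300,440,140,250)),("scene",(190,340,150,280))):
    d=np.load(f"pics/{n}1.npz"); P=cloud(d); u0,u1,v0,v1=box
    Q=P[v0:v1,u0:u1].reshape(-1,3)
    if n=="top":
        c=ray(d,351.1,191.4,.063); print("shell by ray",c)
    m=(np.abs(Q[:,2]-.059)<.012)&(np.linalg.norm(Q[:,:2]-c[:2],axis=1)<.05)
    q=Q[m]; print(n,"die",m.sum(),cv2.minEnclosingCircle((q[:,:2]*1e3).astype(np.float32)),np.median(q,0), 'mid', np.median(q[np.linalg.norm(q[:,:2]-c[:2],axis=1)<.015],0))
    m=(np.abs(Q[:,2]-.225)<.022)&(np.linalg.norm(Q[:,:2]-c[:2]-[0,-.1],axis=1)<.14); 
    print("crosshead",m.sum(),cv2.minAreaRect((Q[m][:,:2]*1e3).astype(np.float32)))
    # handle bar outer: z 25..45, y beyond c
    r=Q[:,:2]-c[:2]
    m=(Q[:,2]>.024)&(Q[:,2]<.045)&(r[:,1]>.085)&(r[:,1]<.13)&(abs(r[:,0])<.06)
    h=Q[m]; print("handle",m.sum(),h.mean(0)); vx,vy,x0,y0=cv2.fitLine(h[:,:2].astype(np.float32),cv2.DIST_HUBER,0,.001,.001).ravel(); print(vx,vy,x0,y0,"yaw(deg) of bar",np.degrees(np.arctan2(vy,vx)), "ends",h[h[:,0].argmin()],h[h[:,0].argmax()])
    if n=="top":
        m=(np.abs(Q[:,2]-.016)<.009)|((Q[:,2]<.04)&(Q[:,2]>.02)&(r[:,1]<.04))
        print("spare/small:",ray(d,318,220,.005),ray(d,330,154,.055))
        for a,b in (((180,405),(600,470)),):
            A,B=[ray(d,300+p[0]/5-.4,140+p[1]/5-.4,.016) for p in (a,b)]; print("base edge",A,B,np.degrees(np.arctan2(*(A-B)[:2])))
E
```

```text
shell by ray [ 0.58811212 -0.03590076  0.063     ]
top die 469 ((591.0509643554688, -32.1370849609375), 40.01350021362305) [ 0.58892127 -0.03550123  0.05995757] mid [ 0.58809621 -0.03553804  0.06322301]
crosshead 706 ((574.4698486328125, -129.60348510742188), (46.1382942199707, 183.8086700439453), 80.78291320800781)
handle 92 [0.60047452 0.05845919 0.03583298]
0.99524206 -0.09743339 0.60240555 0.058315363 yaw(deg) of bar -5.591392 ends [0.56598525 0.0492471  0.03345668] [0.63838769 0.05232652 0.03618607]
spare/small: [0.50823914 0.06087034 0.005     ] [0.70188038 0.02576988 0.055     ]
base edge [0.50565639 0.00791941 0.016     ] [ 0.4671955  -0.24425236  0.016     ] 8.671844094182202
scene die 452 ((594.7951049804688, -35.00247573852539), 39.33726501464844) [ 0.60232201 -0.02778015  0.05950514] mid [ 0.58943538 -0.03508041  0.06264355]
crosshead 1122 ((580.92236328125, -128.39553833007812), (47.554412841796875, 182.8272247314453), 77.00584411621094)
handle 118 [0.6077662  0.06036307 0.03512991]
0.99274457 -0.12024254 0.60942185 0.06129788 yaw(deg) of bar -6.9061007 ends [0.57226837 0.05963939 0.03514072] [0.64617115 0.05278748 0.03543423]
```

Emit:
carry_out([
  [0,0,0,0,0,0,1],
  [0,0,0,0,0,0,1],
  [0,0,0,0,0,0,1],
  [0,0,0,0,0,0,1],
  [0,0,0,0,0,0,1],
  [0,0,0,0,0,0,1],
  [0,0,0,0,0,0,1],
  [0,0,0,0,0,0,1],
], squeeze=5)

```text
clock: 0.9
position: [0.266, 0.5652, 0.2263]
ee_rot: [1.83, 2.553, -0.001]
force: [-0.3, -1.0, -0.5]
width: 0.352
gripper_force: 0.0
```

Emit:
carry_out([
  [0,0,0,0,0,0,1],
  [0,0,0,0,0,0,1],
  [0,0,0,0,0,0,1],
  [0,0,0,0,0,0,1],
  [0,0,0,0,0,0,0.83],
  [0,0,0,0,0,0,0],
  [0,0,0,0,0,0,0],
])

```text
clock: 1.6
position: [0.2659, 0.5654, 0.2264]
ee_rot: [2.381, 2.049, -0.001]
force: [0.6, -0.6, -0.4]
width: 0.006
gripper_force: 0.0
```

```bash
cat > go.py <<'E'
import sys,numpy as np
from scipy.spatial.transform import Rotation as Ro
from cell import arm
th=np.radians(8.7); U=np.array([np.sin(th),np.cos(th),0]); X=np.array([U[1],-U[0],0])
DIE=np.array([.5883,-.0357,0]); 
def show(target):
    s=arm.observe(); R=Ro.from_rotvec(s["ee_rot"]).as_matrix()
    Rt=np.column_stack([-U,X,[0,0,-1]])
    if (R.T@Rt)[0,0]<0: Rt=Rt@np.diag([-1,-1,1])
    print("t",s["clock"],"pos",np.round(s["position"],4),"F",np.round(s["force"],2),"w",np.round(s["width"],3),"q",np.round(s["joints"],2))
    print("tool axes\n",R.round(4)); print("turn/0.1:",(Ro.from_matrix(R.T@Rt).as_rotvec()/.1).round(3))
    d=np.array(target)-s["position"]
    print("shift/0.025 tool:",(R.T@d/.025).round(2))
E
python3 -c "
from go import *
show(DIE+[0,0,.226])"
```

```text
t 1.6 pos [0.2659 0.5654 0.2264] F [ 0.56 -0.6  -0.38] w 0.006 q [-1.43  0.44  0.32  1.59 -0.15  1.13 -1.23]
tool axes
 [[ 1.489e-01  9.889e-01 -1.000e-04]
 [ 9.889e-01 -1.489e-01 -6.000e-04]
 [-6.000e-04 -0.000e+00 -1.000e+00]]Traceback (most recent call last):
  File "<string>", line 3, in <module>
    show(DIE+[0,0,.226])
    ~~~~^^^^^^^^^^^^^^^^
  File "go.py", line 11, in show
    print("tool axes\n",R.round(4)); print("turn/0.1:",(Ro.from_matrix(R.T@Rt).as_rotvec()/.1).round(3))
                                                        ~~~~~~~~~~~~~~^^^^^^^^
  File "scipy/spatial/transform/_rotation.pyx", line 1143, in scipy.spatial.transform._rotation.Rotation.from_matrix
ValueError: Non-positive determinant (left-handed or null coordinate frame) in rotation matrix 0: [[ 9.99996914e-01  2.41641612e-03  5.77239057e-04]
 [ 2.41641071e-03 -9.99997080e-01  1.00696210e-05]
 [-5.77261704e-04  8.67474333e-06  9.99999833e-01]].
```

```bash
sed -i 's/column_stack(\[-U,X/column_stack([U,X/' go.py
```

Emit:
carry_out([
  [0,-0.9,0.67,0,0,0,0],
  [0,-0.9,0.67,0,0,0,0],
  [0,-0.9,0.67,0,0,0,0],
  [0,-0.9,0.67,0,0,0,0],
  [0,-0.9,0.67,0,0,0,0],
  [0,-0.9,0.67,0,0,0,0],
  [0,-0.9,0.67,0,0,0,0],
  [0,-0.9,0.67,0,0,0,0],
])

```text
clock: 2.4
position: [0.3717, 0.3662, 0.2268]
ee_rot: [-2.381, -2.049, -0.0]
force: [0.4, -1.4, -0.1]
width: 0.005
gripper_force: 0.0
```

Emit:
carry_out([
  [0,-0.9,0.67,0,0,0,0],
  [0,-0.9,0.67,0,0,0,0],
  [0,-0.9,0.67,0,0,0,0],
  [0,-0.9,0.67,0,0,0,0],
  [0,-0.9,0.67,0,0,0,0],
  [0,-0.9,0.67,0,0,0,0],
  [0,-0.9,0.67,0,0,0,0],
  [0,-0.9,0.67,0,0,0,0],
])

```text
clock: 3.2
position: [0.4769, 0.1679, 0.2268]
ee_rot: [-2.381, -2.049, -0.0]
force: [-0.1, 0.9, -0.1]
width: 0.007
gripper_force: 0.0
```

```bash
python3 -c "
from go import *
show(DIE+[0,0,.16])"
```

```text
t 3.2 pos [0.4769 0.1679 0.2268] F [-0.11  0.93 -0.1 ] w 0.007 q [-0.84  0.25  0.49  1.89 -0.13  1.04 -0.44]
tool axes
 [[ 1.491e-01  9.888e-01  1.000e-04]
 [ 9.888e-01 -1.491e-01  1.000e-04]
 [ 1.000e-04  1.000e-04 -1.000e+00]]
turn/0.1: [ 0.001 -0.001  0.022]
shift/0.025 tool: [-7.39  5.62  2.67]
```

Emit:
carry_out([
  [0,-0.92,0.7,0.1,0,0,0],
  [0,-0.92,0.7,0.2,0,0,0],
  [0,-0.92,0.7,0.3,0,0,0],
  [0,-0.92,0.7,0.4,0,0,0],
  [0,-0.92,0.7,0.5,0,0,0],
  [0,-0.92,0.7,0.4,0,0,0],
  [0,-0.92,0.7,0.4,0,0,0],
  [0,-0.9,0.7,0.3,0,0,0],
])

```text
clock: 4.0
position: [0.5873, -0.0346, 0.161]
ee_rot: [-2.381, -2.049, 0.001]
force: [0.5, -0.6, 0.3]
width: 0.005
gripper_force: 0.0
```

Emit:
carry_out([
  [0,0,0,0,0,0,0],
  [0,0,0,0,0,0,0],
  [0,0,0,0,0,0,0],
])

```text
clock: 4.3
position: [0.5868, -0.0324, 0.1618]
ee_rot: [-2.381, -2.048, -0.0]
force: [0.9, 1.0, -0.1]
width: 0.007
gripper_force: 0.0
```

```bash
python3 -c "
from go import *
import cv2
show(DIE+[0,0,.09])
for n in ('wrist','scene'):
    d=arm.get_image(n); np.savez(f'pics/{n}2.npz',**d); cv2.imwrite(f'pics/{n}2.png',d['pixels'][:,:,::-1])
    if n=='wrist': print(d['mtx'],d['tool_from_camera'])
"
```

```text
t 4.3 pos [ 0.5868 -0.0324  0.1618] F [ 0.93  0.95 -0.08] w 0.007 q [-0.4   0.47  0.52  1.78 -0.27  0.97  0.08]
tool axes
 [[ 1.495e-01  9.888e-01 -3.000e-04]
 [ 9.888e-01 -1.495e-01  8.000e-04]
 [ 8.000e-04 -4.000e-04 -1.000e+00]]
turn/0.1: [-0.004 -0.008  0.017]
shift/0.025 tool: [-0.13  0.08  2.87]
[[309.70691629   0.         322.87290482]
 [  0.         309.70691629 202.04036874]
 [  0.           0.           1.        ]] [[ 1.53962313e-04 -9.64400257e-01 -2.64446821e-01  7.06924187e-02]
 [ 9.99999550e-01  3.95998129e-04 -8.61944386e-04 -4.73680775e-04]
 [ 9.35979833e-04 -2.64446570e-01  9.64399884e-01 -1.58288772e-01]
 [ 0.00000000e+00  0.00000000e+00  0.00000000e+00  1.00000000e+00]]
```

View pics/wrist2.png

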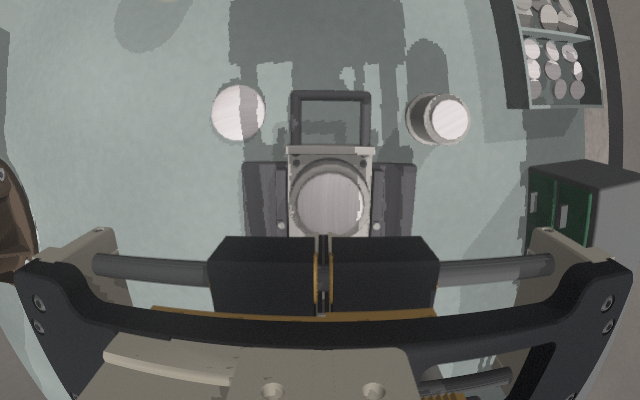

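View pics/scene2.png

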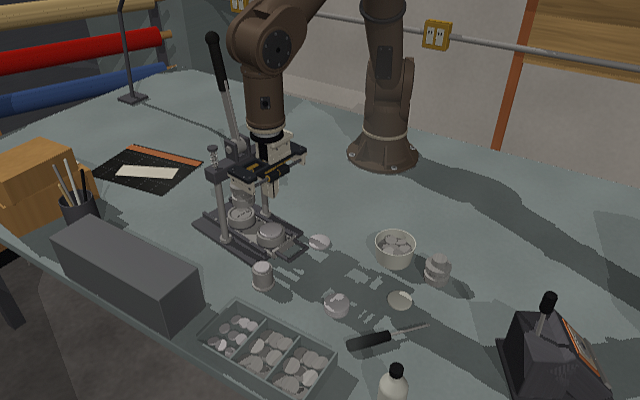

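The wrist view shows the shell circle centred near (329,203) and the handle bar at row ~96 from column 290 to 371. The press axes line up with the image. The scene view shows the gripper over the front die, clear of the lever. I'll cross-check positions from the wrist rays.

```bash
cat >> go.py <<'E'
def wray(d,s,u,v,h):
    K=d["mtx"]; p=np.array([u-K[0,2],v-K[1,2]]); r=np.hypot(*p); a=r/K[0,0]
    c=np.array([*(p/r*np.sin(a)),np.cos(a)]); T=d["tool_from_camera"]; R=Ro.from_rotvec(s["ee_rot"]).as_matrix()
    o=s["position"]+R@T[:3,3]; w=R@T[:3,:3]@c
    return o+w*(h-o[2])/w[2]
E
python3 -c "
from go import *
d=np.load('pics/wrist2.npz'); s=arm.observe()
for n,u,v,h in (('shell mid',329,203,.0625),('shell L',298,203,.061),('shell R',361,203,.061),('shell top edge',329,169,.0605),('handle L',290,92,.033),('handle R',371,92,.033),('handle mid outer',330,91,.033)):
    p=wray(d,s,u,v,h); e=p-DIE; print(n,p.round(4),'press x,y rel die',(1e3*e@X).round(1),(1e3*e@U).round(1))
"
```

```text
shell mid [ 0.5914 -0.0336  0.0625] press x,y rel die 2.7 2.6
shell L [ 0.5647 -0.03    0.061 ] press x,y rel die -24.2 2.1
shell R [ 0.619  -0.0382  0.061 ] press x,y rel die 30.7 2.2
shell top edge [ 0.5957 -0.0045  0.0605] press x,y rel die 2.5 31.9
handle L [0.5708 0.0678 0.033 ] press x,y rel die -32.9 99.7
handle R [0.6444 0.0572 0.033 ] press x,y rel die 41.4 100.3
handle mid outer [0.6071 0.0629 0.033 ] press x,y rel die 3.7 100.3
```

Emit:
carry_out([
  [0,-0.09,0.13,0.4,0,0,0],
  [0,0,0,0.6,0,0,0],
  [0,0,0,0.7,0,0,0],
  [0,0,0,0.6,0,0,0],
  [0,0,0,0.5,0,0,0],
  [0,0,0,0.3,0,0,0],
  [0,0,0,0,0,0,0],
  [0,0,0,0,0,0,0],
])

```text
clock: 5.2
position: [0.5902, -0.0363, 0.0845]
ee_rot: [2.384, 2.046, 0.0]
force: [0.5, 0.3, 0.4]
width: 0.007
gripper_force: 0.0
```

```bash
python3 -c "
from go import *
show(DIE+1.5e-3*X+1e-3*U+[0,0,.0595])"
```

```text
t 5.2 pos [ 0.5902 -0.0363  0.0845] F [0.46 0.25 0.43] w 0.007 q [-0.35  0.56  0.47  1.84 -0.34  0.82  0.14]
tool axes
 [[ 1.515e-01  9.885e-01  4.000e-04]
 [ 9.885e-01 -1.515e-01 -0.000e+00]
 [ 0.000e+00  4.000e-04 -1.000e+00]]
turn/0.1: [ 0.004 -0.    -0.002]
shift/0.025 tool: [ 0.05 -0.02  1.  ]
```

Emit:
carry_out([
  [0,0.04,0,0.3,0,0,0],
  [0,0,0,0.3,0,0,0],
  [0,0,0,0.12,0,0,0],
  [0,0,0,0,0,0,0],
])

```text
clock: 5.6
position: [0.5897, -0.0352, 0.0656]
ee_rot: [-2.383, -2.046, 0.001]
force: [-0.7, 0.5, -0.1]
width: 0.007
gripper_force: 0.0
```

Emit:
carry_out([
  [0,0,0,0.04,0,0,0],
  [0,0,0,0.04,0,0,0],
  [0,0,0,0.04,0,0,0],
  [0,0,0,0,0,0,0],
])

```text
clock: 6.0
position: [0.5903, -0.0353, 0.0634]
ee_rot: [2.384, 2.046, 0.001]
force: [0.0, -0.0, 1.6]
width: 0.007
gripper_force: 0.9
```

Emit:
carry_out([
  [0,0,0,0.04,0,0,0],
  [0,0,0,0.04,0,0,0],
  [0,0,0,0,0,0,0],
])

```text
clock: 6.3
position: [0.5903, -0.0353, 0.0612]
ee_rot: [2.384, 2.046, 0.0]
force: [0.6, -0.5, 1.3]
width: 0.004
gripper_force: 0.9
```

Emit:
carry_out([
  [0,0,0,0.04,0,0,0],
  [0,0,0,0.04,0,0,0],
  [0,0,0,0,0,0,0],
])

```text
clock: 6.6
position: [0.5903, -0.0353, 0.0596]
ee_rot: [2.384, 2.046, 0.001]
force: [-1.1, -0.7, 7.4]
width: 0.003
gripper_force: 3.8
```

Emit:
carry_out([
  [0,0,0,0.03,0,0,0],
  [0,0,0,0,0,0,0],
])

```text
clock: 6.8
position: [0.5903, -0.0353, 0.0595]
ee_rot: [2.384, 2.046, 0.001]
force: [-4.3, 0.1, 15.1]
width: -0.002
gripper_force: 7.7
```

Emit:
carry_out([
  [0,0,0,-0.2,0,0,0],
  [0,0,0,-0.4,0,0,0],
  [0,0,0,-0.7,0,0,0],
  [0,0,0,-0.7,0,0,0],
  [0,0,0,0,0,0,0],
  [0,0,0,0,0,0,0],
  [0,0,0,0,0,0,0],
])

```text
clock: 7.5
position: [0.5895, -0.035, 0.1078]
ee_rot: [-2.383, -2.046, 0.001]
force: [-0.2, -0.6, 0.5]
width: 0.003
gripper_force: 0.0
```

Emit:
carry_out([
  [0,0.4,0,0,0,0,0],
  [0,0.8,0,0,0,0,0],
  [0,0.8,0,0,0,0,0],
  [0,0.8,0,0,0,0,0],
  [0,0.8,0,0,0,0,0],
  [0,0.8,0,0,0,0,0],
  [0,0.6,0,0,0,0,0],
  [0,0.2,0,0,0,0,0],
])

```text
clock: 8.3
position: [0.6096, 0.096, 0.1078]
ee_rot: [-2.38, -2.049, 0.0]
force: [0.2, -0.3, 0.5]
width: 0.01
gripper_force: 0.0
```

```bash
python3 -c "
from go import *
import cv2
H=DIE+2e-3*X+.1015*U
show(H+.0245*U+[0,0,.024])
s=arm.observe();d=arm.get_image('wrist'); np.savez('pics/wrist3.npz',**d); cv2.imwrite('pics/wrist3.png',d['pixels'][:,:,::-1])
d=arm.get_image('top'); np.savez('pics/top3.npz',**d)
d=arm.get_image('scene'); np.savez('pics/scene3.npz',**d);cv2.imwrite('pics/scene3.png',cv2.resize(d['pixels'][140:300,180:380,::-1],None,fx=3.5,fy=3.5))
"
```

```text
t 8.3 pos [0.6096 0.096  0.1078] F [ 0.23 -0.29  0.5 ] w 0.01 q [-0.57  0.57  0.48  1.75 -0.33  0.9  -0.09]
tool axes
 [[ 1.487e-01  9.889e-01 -8.000e-04]
 [ 9.889e-01 -1.487e-01  6.000e-04]
 [ 5.000e-04 -9.000e-04 -1.000e+00]]
turn/0.1: [-0.009 -0.005  0.026]
shift/0.025 tool: [-0.3   0.04  3.35]
```

View pics/scene3.png

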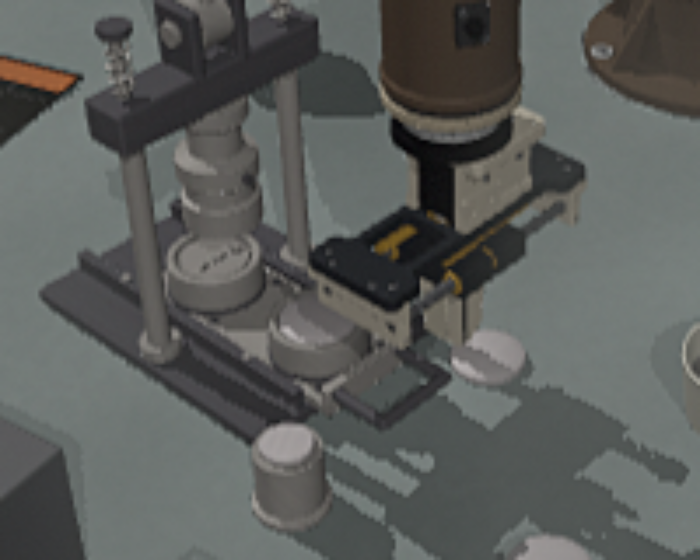

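The scene crop shows the shell flush in its die, the slide still out with the bow handle free at crop (400,390), and the closed fingers above and just outside it. I'll descend outside the handle.

Emit:
carry_out([
  [0,0,0.04,0.4,0,0,0],
  [0,0,0,0.7,0,0,0],
  [0,0,0,0.8,0,0,0],
  [0,0,0,0.7,0,0,0],
  [0,0,0,0.5,0,0,0],
  [0,0,0,0.25,0,0,0],
  [0,0,0,0,0,0,0],
  [0,0,0,0,0,0,0],
])

```text
clock: 9.25
position: [0.6112, 0.0929, 0.0252]
ee_rot: [2.384, 2.046, 0.001]
force: [-0.0, 0.2, -0.3]
width: 0.004
gripper_force: 0.0
```

```bash
python3 -c "
from go import *
H=DIE+2e-3*X+.1015*U
show(H+.0095*U+[0,0,.024])
"
```

```text
t 9.25 pos [0.6112 0.0929 0.0252] F [-0.04  0.16 -0.33] w 0.004 q [-0.52  0.68  0.42  1.81 -0.39  0.74 -0.04]
tool axes
 [[ 1.519e-01  9.884e-01  7.000e-04]
 [ 9.884e-01 -1.519e-01  0.000e+00]
 [ 2.000e-04  7.000e-04 -1.000e+00]]
turn/0.1: [ 0.007 -0.002 -0.006]
shift/0.025 tool: [-0.78 -0.05  0.05]
```

Emit:
carry_out([
  [0,-0.2,-0.05,0.04,0,0,0],
  [0,-0.2,0,0,0,0,0],
  [0,-0.15,0,0,0,0,0],
  [0,-0.1,0,0,0,0,0],
  [0,-0.1,0,0,0,0,0],
  [0,-0.1,0,0,0,0,0],
  [0,-0.1,0,0,0,0,0],
  [0,-0.1,0,0,0,0,0],
])

```text
clock: 10.05
position: [0.6057, 0.0678, 0.0239]
ee_rot: [-2.383, -2.047, -0.001]
force: [0.1, 3.7, 1.8]
width: 0.005
gripper_force: 1.6
```

Emit:
carry_out([
  [0,-0.2,0,0,0,0,0],
  [0,-0.2,0,0,0,0,0],
  [0,-0.2,0,0,0,0,0],
  [0,-0.2,0,0,0,0,0],
])

```text
clock: 10.45
position: [0.6024, 0.047, 0.0238]
ee_rot: [2.384, 2.046, -0.0]
force: [-0.2, 3.5, 3.4]
width: 0.008
gripper_force: 1.7
```

Emit:
carry_out([
  [0,-0.2,0,0,0,0,0],
  [0,-0.2,0,0,0,0,0],
  [0,-0.2,0,0,0,0,0],
  [0,-0.2,0,0,0,0,0],
  [0,-0.2,0,0,0,0,0],
  [0,-0.2,0,0,0,0,0],
  [0,-0.2,0,0,0,0,0],
  [0,-0.2,0,0,0,0,0],
])

```text
clock: 11.25
position: [0.5962, 0.0077, 0.0236]
ee_rot: [-2.384, -2.046, 0.0]
force: [-1.0, 3.7, 3.1]
width: 0.004
gripper_force: 1.7
```

Emit:
carry_out([
  [0,-0.2,0,0,0,0,0],
  [0,-0.2,0,0,0,0,0],
  [0,-0.1,0,0,0,0,0],
  [0,-0.08,0,0,0,0,0],
])

```text
clock: 11.65
position: [0.594, -0.0067, 0.0236]
ee_rot: [-2.384, -2.046, 0.001]
force: [-1.0, 3.0, 2.0]
width: 0.005
gripper_force: 1.6
```

Emit:
carry_out([
  [0,-0.06,0,0,0,0,0],
  [0,-0.06,0,0,0,0,0],
])

```text
clock: 11.85
position: [0.5936, -0.0091, 0.0236]
ee_rot: [-2.383, -2.046, 0.0]
force: [-1.5, 3.0, 1.1]
width: 0.006
gripper_force: 1.6
```

Emit:
carry_out([
  [0,-0.06,0,0,0,0,0],
  [0,-0.06,0,0,0,0,0],
])

```text
clock: 12.05
position: [0.5932, -0.0121, 0.0236]
ee_rot: [-2.383, -2.046, 0.0]
force: [-1.7, 3.9, 0.9]
width: 0.007
gripper_force: 1.6
```

Emit:
carry_out([
  [0,-0.06,0,0,0,0,0],
  [0,-0.06,0,0,0,0,0],
])

```text
clock: 12.25
position: [0.5927, -0.0153, 0.0236]
ee_rot: [-2.384, -2.046, 0.0]
force: [-2.7, 3.5, 0.0]
width: 0.002
gripper_force: 1.6
```

Emit:
carry_out([
  [0,-0.05,0,0,0,0,0],
  [0,-0.05,0,0,0,0,0],
])

```text
clock: 12.45
position: [0.5924, -0.0178, 0.0236]
ee_rot: [-2.384, -2.046, 0.0]
force: [-2.4, 3.3, -0.1]
width: 0.002
gripper_force: 1.6
```

Emit:
carry_out([
  [0,-0.04,0,0,0,0,0],
  [0,-0.04,0,0,0,0,0],
])

```text
clock: 12.65
position: [0.5922, -0.0197, 0.0237]
ee_rot: [-2.384, -2.046, 0.0]
force: [-2.7, 2.2, -1.3]
width: 0.006
gripper_force: 1.5
```

Emit:
carry_out([
  [0,-0.04,0,0,0,0,0],
  [0,-0.04,0,0,0,0,0],
])

```text
clock: 12.85
position: [0.5919, -0.0214, 0.0237]
ee_rot: [-2.383, -2.046, -0.0]
force: [-1.4, 7.9, -0.1]
width: 0.005
gripper_force: 3.5
```

Emit:
carry_out([
  [0,-0.04,0,0,0,0,0],
  [0,-0.04,0,0,0,0,0],
])

```text
clock: 13.05
position: [0.5918, -0.0215, 0.0237]
ee_rot: [-2.381, -2.047, -0.002]
force: [-1.5, 11.0, -0.4]
width: 0.004
gripper_force: 5.3
```

Emit:
carry_out([
  [0,-0.04,0,0,0,0,0],
  [0,0,0,0,0,0,0],
])

```text
clock: 13.25
position: [0.5918, -0.0215, 0.0237]
ee_rot: [-2.38, -2.047, -0.004]
force: [-1.2, 10.7, -0.6]
width: 0.002
gripper_force: 5.5
```

It has come to a firm stop at y = -0.0215, where I predicted about -0.019. I'll draw straight back, then up.

Emit:
carry_out([
  [0,0.1,0,0,0,0,0],
  [0,0.3,0,0,0,0,0],
  [0,0.6,0,0,0,0,0],
  [0,0.8,0,0,0,0,0],
  [0,0.6,0,0,0,0,0],
  [0,0.2,0,-0.2,0,0,0],
  [0,0,0,-0.6,0,0,0],
  [0,0,0,-0.8,0,0,0],
])

```text
clock: 14.05
position: [0.6009, 0.0387, 0.0645]
ee_rot: [2.384, 2.045, -0.002]
force: [0.6, -0.6, 0.6]
width: 0.006
gripper_force: 0.0
```

Emit:
carry_out([
  [0,0.3,0,-0.9,0,0,0],
  [0,0.6,0,-0.9,0,0,0],
  [0,0.6,0,-0.9,0,0,0],
  [0,0.4,0,-0.8,0,0,0],
  [0,0,0,-0.3,0,0,0],
  [0,0,0,0,0,0,0],
  [0,0,0,0,0,0,0],
  [0,0,0,0,0,0,0],
])

```text
clock: 14.85
position: [0.6078, 0.0855, 0.1578]
ee_rot: [-2.385, -2.044, 0.003]
force: [-0.2, 0.3, 0.5]
width: 0.007
gripper_force: 0.0
```

```bash
python3 -c "
from go import *
import cv2
d=arm.get_image('scene'); a=d['pixels'][130:300,180:420,::-1]
cv2.imwrite('pics/scene4.png',cv2.resize(a,None,fx=3,fy=3))
import h
b=np.load('pics/scene1.npz')['pixels']; df=cv2.absdiff(d['pixels'],b).max(2)
"
```

```text
(no output)
```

View pics/scene4.png

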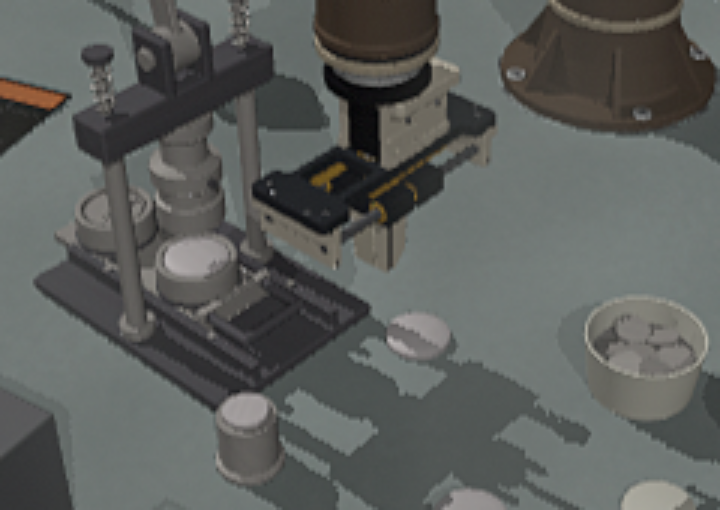

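The crop shows the loaded die at (197,262) below the ram, the handle drawn in over the base, the gripper clear and the neighbouring items in place. One last numeric check, then I'll hand in.

```bash
python3 -c "
from go import *
import h,cv2
d=arm.get_image('scene'); P=h.cloud(d)
c=h.ray(d,180+197/3-.3,130+256/3-.3,.0585); print('shell now',c.round(4))
b=np.load('pics/scene1.npz'); c0=h.ray(b,271,231.5,.0635); print('scene shell start',c0.round(4))
e=DIE+1.5e-3*X+1e-3*U
print('travel',(e-c)@U)
# handle from depth, top view
for n,D in (('start',np.load('pics/top1.npz')),('now',arm.get_image('top'))):
    Q=h.cloud(D).reshape(-1,3); r=Q-DIE; x=r@X; y=r@U
    if n=='now': m=(abs(x)<.028)&(Q[:,2]>.026)&(Q[:,2]<.046)&(y>-.03)&(y<.03)
    else: m=(abs(x)<.028)&(Q[:,2]>.026)&(Q[:,2]<.046)&(y>.07)&(y<.12)
    print(n,m.sum(),np.percentile(y[m],[5,50,95]).round(4) if m.any() else '')
s=arm.observe();print(s['force'].round(2),s['clock'])
"
```

```text
shell now [ 0.5799 -0.1284  0.0585]
scene shell start [ 0.6032 -0.0258  0.0635]
travel 0.09389550599969881
start 65 [0.0855 0.096  0.101 ]
now 72 [-0.0123 -0.0013  0.0036]
[-1.12  0.11  0.55] 15.0
```

```bash
python3 -c "
from cell import arm
print(arm.sign_off())"
```

```text
the job is handed in; nothing more can be done
None
```

The job is handed in: the shell is pressed flush (about 15 N at the bottom), the slide was pushed gently by its handle to its firm stop with the loaded die under the ram, and the arm is drawn back clear; the sign-off gave no verdict.

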